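Slide the square slate coaster into its brass holder

TASK

On the wet bar's marble counter, press down near the middle of the square slate coaster's top and slide it, flat on the counter, into the three-sided brass holder, through its open side, until it lies squarely between the bars and close to the back bar. Then let go of it. Leave the round coaster and the glass tumbler where they are.

Things in the scene. Friction and masses are not known exactly. Their poses are not given: they have to be found in the camera images.
- square_coaster: The square coaster: dark grey slate, felt-backed, 100 x 100 mm, 6 mm thick, 0.1 to 0.2 kg, lying loose and flat on the counter; too wide for a gripper. It glides easily on its felt: fingertips pressed on its top with about 5 to 15 N drag and turn it along. Origin at the centre of its underside, x and y parallel to its edges, z up.
- holder: The holder, fixed: three brass bars, 8 mm wide, 12 mm high, round a floorless place on the counter, 130 mm wide inside (its x) and 110 mm deep (its y). Back bar at -y, its inner face 55 mm from the origin; open at +y, roughly to the robot's left. Origin: centre of the place, on the counter; a coaster against the back bar has its centre 5 mm behind (-y of) it.
- round_coaster: The round coaster, a bystander to leave alone: same felt-backed slate, 100 mm across, 6 mm thick, loose on the counter. Origin at the centre of its underside.
- tumbler: A glass tumbler, a bystander to leave alone: 76 mm across, 90 mm tall, standing beyond the holder, to the robot's right. Origin at the centre of its underside.
There are look-alikes about, which are no part of the job. Leave any blue or green look-alike of the square_coaster alone.

How it is judged:
By the outcome, as a careful person would: the job done as asked, in the order asked, and still so for the second after the job is handed in, with the robot touching nothing.
It also fails if it takes over 40 s, if anything falls off the work surface, if the arm or the gripper's body presses on something with over 40 N, if the wrist force passes 120 N, or if a joint passes its speed limit or range.

ROBOT

A 6-joint arm with a two-finger parallel gripper is mounted at the origin on the work surface. World frame = base frame: x ahead of the robot, y to its left, z up, the work surface at z = 0. Lengths are in mm, angles in rad, forces in N, time in s.
With the tool pointing down it reaches from about 275 to 1000 mm from the base axis. Payload 8.4 kg.
Tool frame: the origin (TCP) lies between the finger pads; the fingertips stand r.nose_length ahead of it and the grasp point (between the pads) lies 8 mm behind it (r.nose_length is the distance from the TCP to the fingertips, in mm); y points along the fingers, x is the direction in which the jaws open and shut, and the axes are right-handed (so a half turn about y gives the same grasp; the last joint's range is limited). The gripper opens to 85 mm and grips with 20 to 120 N. Pads are 22 mm wide; open, the fingers measure 114 mm over their backs; the gripper's body (76 mm by 85 mm) begins 54 mm behind the grasp point. The pads swing forward as they close: fully open they stand 13 mm farther back than shut.
Start: joints at [1.183, 0.353, 1.633, -0, 1.155, -0.002], TCP at [235.187, 579.064, 242.281] pointing down, gripper open.
Joint ranges: [-2.63, 2.63], [-0.92, 2.1], [0.06, 2.66], [-1.3, 4.44], [0, 2.69], [-3.02, 3.02]. Speed limits (rad/s): [2.22, 2.22, 2.79, 3.14, 3.14, 3.14].

INTERFACE

Orientations are given as [roll, pitch, yaw] about the fixed x, y, z axes, in that order (R = Rz(yaw) Ry(pitch) Rx(roll)).
In Python, from rig import r, cams, order gives the robot as it stands. The module is installed in compiled form; this text tells all that it offers.
- The arm moves only by the shell command python3 -m crank 'ROWS' [FORCE]. ROWS is JSON, a list of rows, each a list of 7 numbers: the turn, a rotation vector about the tool's x, y, z in degrees, then the shift along the tool's x, y, z in cm, then the opening, from -1 (shut) to 1 (fully open). A call has exactly 10 rows; each row shifts and turns the pose as measured when the row begins, along the tool's axes as they then stand; what a row does not reach is not made up. A row lasts 1/12 s, in which the tool goes at most 41.7 mm and 7.16 degrees, less where a joint would pass 70% of its speed; a pose out of reach is approached as far as the arm can. A call with a gripper value outside its range is refused whole. The fingers move at their own pace and stop on an object; FORCE is the grip in N (left out, the last holds). Time passes only in rows, so rows that do not move let the fingers close, or fill a call up. It gives the time, the measured TCP pose, the force and the opening at its end, in the units of the state.
- r.sense(): the state, without advancing time (a new reading comes with each control period).
- cams.grab_frame(name): name is "side" or "top"; returns the picture (384x512x3 uint8, blue, green, red); there is no depth.
- cams.camera_info(name): a dict with "intrinsics" (3x3 intrinsics, pixels), "view" (4x4, takes a point from world to camera coordinates). Camera axes: x right, y up, looking along -z (the intrinsics and any distortion apply to the point x, -y, -z); pixel columns grow to the right and rows downward; lengths in mm; the calibration is good to about 2 mm. A picture is of the moment at which its call begins. camera_info takes no time and is no camera call.
- order.sign_off(): hands the job in, once; it reports no verdict.
The state is a dict: "clock": time; "qpos": joint angles; "qvel": joint speeds; "joint_efforts": joint torques, N m; "eef_pos": TCP position; "tcp_rot": TCP orientation; "contact_force": force on the tool from outside, world axes, zero at the start; "wrist_torque": the same for the moment, N m; "opening": opening from 0.0 (shut) to 1.0 (fully open).
Only numpy, scipy, OpenCV 4.12 (cv2) and the standard library are available. Lean on these libraries where they do the work, as an engineer would, in place of code of your own. Each camera call takes 0.05 s, during which the arm holds its last target.

## Working session

There is one attempt and no reset: what is moved stays moved. The work goes in short steps, Python scripts to look and compute and a shell command to move; the robot and the scene stay as the last step left them, time stands still between calls to the robot, and variables do not carry over. Pictures are saved under pics/ and viewed, and the job is handed in when it is done.

```bash
mkdir -p pics
python3 - <<'E'
from rig import r,cams,order
import cv2
for n in("side","top"):
    cv2.imwrite(f"pics/{n}0.png",cams.grab_frame(n)); i=cams.camera_info(n); print(n,i)
print(r.sense(), r.nose_length)
E
```

```text
side {'intrinsics': array([[415.17590277,   0.        , 259.1775825 ],
       [  0.        , 415.17590277, 191.16715806],
       [  0.        ,   0.        ,   1.        ]]), 'view': array([[ 8.43112196e-01, -5.37736377e-01,  1.18924014e-03,
        -4.10172249e+02],
       [ 2.84867422e-01,  4.48514716e-01,  8.47162972e-01,
        -1.57328211e+02],
       [-4.56083739e-01, -7.13914658e-01,  5.31331803e-01,
        -1.10787336e+03],
       [ 0.00000000e+00,  0.00000000e+00,  0.00000000e+00,
         1.00000000e+00]])}
top {'intrinsics': array([[360.34634196,   0.        , 261.50692414],
       [  0.        , 360.34634196, 190.80644728],
       [  0.        ,   0.        ,   1.        ]]), 'view': array([[ 1.85151303e-02, -9.99748791e-01,  1.26310721e-02,
        -4.05498368e+01],
       [ 9.93039233e-01,  1.98576819e-02,  1.16098036e-01,
        -4.44252990e+02],
       [-1.16319695e-01,  1.03935799e-02,  9.93157441e-01,
        -9.22744520e+02],
       [ 0.00000000e+00,  0.00000000e+00,  0.00000000e+00,
         1.00000000e+00]])}
{'clock': 0.1, 'qpos': array([ 1.18260149e+00,  3.53579102e-01,  1.63406241e+00,  7.91739447e-06,
        1.15522184e+00, -2.44472496e-03]), 'qvel': array([ 5.06422528e-04, -1.50258076e-03, -2.79368718e-03, -2.70551609e-04,
       -1.48223007e-03,  6.75288529e-05]), 'joint_efforts': array([-1.20411649e-03, -6.06353402e+01, -3.42818427e+01, -3.55473151e-05,
        3.94940522e-03,  1.09647630e-05]), 'eef_pos': array([235.0226291 , 578.67207518, 241.6354916 ]), 'tcp_rot': array([-1.57078598e+00,  1.27067350e-03,  1.18504302e+00]), 'contact_force': array([ 0.5731201 , -0.59451611,  0.19492149]), 'wrist_torque': array([0.03252267, 0.08553095, 0.00681547]), 'opening': 1.0007361061348095} 11.0
```

View pics/top0.png

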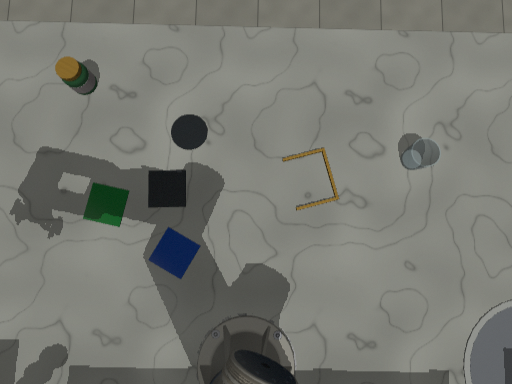

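View pics/side0.png

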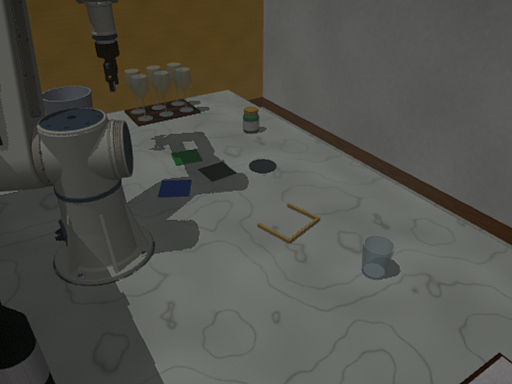

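Top view: the dark slate square is at (167,188). Things that could be mistaken for it: blue square (175,252), green square (106,204), round dark coaster (189,131). The brass holder is around (315,180), open to the left, and the tumbler is at about (415,155). I choose the dark square and check it in a crop while measuring.

```bash
cat > h.py <<'E'
from rig import r,cams,order
import cv2,numpy as np
def ray(n,uv,z):
    i=cams.camera_info(n);K=i["intrinsics"];V=i["view"]
    d=np.linalg.solve(K,np.array([uv[0],uv[1],1.]));d=np.array([d[0],-d[1],-d[2]])
    R=V[:3,:3];c=-R.T@V[:3,3];w=R.T@d
    return (c+w*(z-c[2])/w[2])[:2]
def proj(n,p):
    i=cams.camera_info(n);c=i["view"][:3,:3]@p+i["view"][:3,3];q=i["intrinsics"]@np.array([c[0],-c[1],-c[2]]);return q[:2]/q[2]
def dark(img,box,thr=45):
    x0,y0,x1,y1=box;s=img[y0:y1,x0:x1]
    m=(s.max(2)<thr).astype(np.uint8)
    cs,_=cv2.findContours(m,cv2.RETR_EXTERNAL,cv2.CHAIN_APPROX_NONE)
    return m,[c+np.array([x0,y0]) for c in sorted(cs,key=cv2.contourArea,reverse=True)[:3]]
def fit(n,c,z):
    w=np.array([ray(n,p[0],z) for p in c],np.float32)
    return cv2.minAreaRect(w)
def brass(img):
    h=cv2.cvtColor(img,cv2.COLOR_BGR2HSV)
    return cv2.inRange(h,(8,110,60),(35,255,255))
E
python3 - <<'E'
from h import *
t=cv2.imread("pics/top0.png");s=cv2.imread("pics/side0.png")
print(t[188,167],t[188,195],t[131,189])
for thr in(35,45,55):
  for n,im,b in(("top",t,(140,160,200,215)),("side",s,(190,155,245,190))):
    m,cs=dark(im,b,thr)
    print(thr,n,[(cv2.contourArea(c),fit(n,c,6)) for c in cs[:1]])
m,cs=dark(t,(165,108,215,155),60);print("round",fit("top",cs[0],6))
for n,im,b in(("top",t,(270,140,350,220)),("side",s,(250,195,330,250))):
    m=brass(im);k=np.zeros_like(m);k[b[1]:b[3],b[0]:b[2]]=m[b[1]:b[3],b[0]:b[2]]
    c=cv2.findNonZero(k);print(n,len(c),fit(n,c,12),cv2.boxPoints(fit(n,c,12)).tolist())
a=cv2.resize(t[110:240,140:350],None,fx=3.8,fy=3.8,interpolation=cv2.INTER_CUBIC)
cv2.imwrite("pics/crop0.png",a)
E
```

```text
[24 23 22] [76 80 80] [39 38 34]
35 top [(1248.0, ((449.1074523925781, 221.67649841308594), (97.54246520996094, 96.78080749511719), 2.469481945037842))]
35 side [(333.0, ((446.3371276855469, 215.95700073242188), (97.73371124267578, 97.40544891357422), 2.080927610397339))]
45 top [(1276.0, ((449.0648498535156, 222.63284301757812), (97.66558074951172, 98.69537353515625), 2.469477415084839))]
45 side [(369.0, ((446.72869873046875, 216.38272094726562), (100.85509490966797, 104.21971893310547), 3.819532871246338))]
55 top [(1310.0, ((449.41290283203125, 222.46482849121094), (99.5647964477539, 99.46471405029297), 3.1474602222442627))]
55 side [(401.0, ((445.466552734375, 213.84799194335938), (103.67951965332031, 110.44546508789062), 0.8685775995254517))]
round ((606.8886108398438, 169.1747589111328), (92.67063903808594, 98.26513671875), 1.2344636917114258)
top 401 ((483.40478515625, -162.51644897460938), (145.4573516845703, 117.30145263671875), 15.445152282714844) [[397.6830139160156, -125.3526382446289], [428.9222717285156, -238.4178466796875], [569.1265869140625, -199.68026733398438], [537.8873291015625, -86.61505126953125]]
side 346 ((478.6546630859375, -170.29527282714844), (152.27256774902344, 121.55581665039062), 15.883313179016113) [[388.7915344238281, -132.67471313476562], [422.0588073730469, -249.58966064453125], [568.517822265625, -207.91583251953125], [535.25048828125, -91.00088500976562]]
```

View pics/crop0.png

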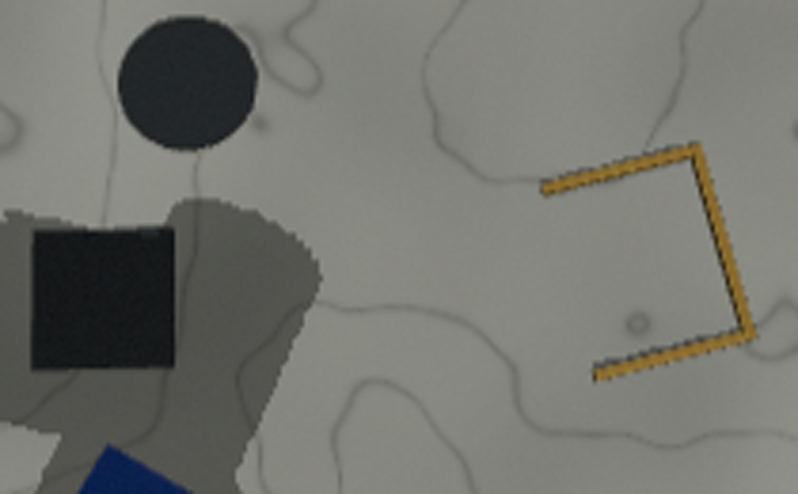

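The crop confirms it: a dark slate square centred at crop (103,299), which is top pixel (167,188), separate from blue, green and round. From the top view its centre is about (448.5,221.5), yaw about 2.5°. The holder origin is about (482,-159), yaw 15.4°.

```bash
cat >> h.py <<'E'
from scipy.spatial.transform import Rotation as Ro
def to(p):
    s=r.sense();R=Ro.from_euler('xyz',s["tcp_rot"])
    print("t",round(s["clock"],2),"pos",s["eef_pos"].round(1),"rpy",np.degrees(s["tcp_rot"]).round(2),"F",s["contact_force"].round(1),"op",round(s["opening"],2))
    print("shift tool cm",(R.inv().apply(np.array(p)-s["eef_pos"])/10).round(2))
E
python3 -m crank '[[0,0,0,-2.5,1.0,-3.3,-0.5],[0,0,0,-2.5,1.0,-3.3,-0.5],[0,0,0,-2.5,1.0,-3.3,-0.5],[0,0,0,-2.5,1.0,-3.3,-0.5],[0,0,0,-2.5,1.0,-3.3,-0.5],[0,0,0,-2.5,1.0,-3.3,-0.5],[0,0,0,-2.5,1.0,-3.3,-0.5],[0,0,0,-2.5,1.0,-3.3,-0.5],[0,0,0,-2.5,1.0,-3.3,-0.5],[0,0,0,-2.5,1.0,-3.3,-0.5]]'
python3 -c "
from h import *
to((448.5,221,60))"
```

```text
clock: 0.93
eef_pos: [440.3, 233.4, 141.4]
tcp_rot: [-1.569, -0.004, 1.197]
contact_force: [1.6, 0.2, 0.1]
opening: 0.249
t 0.93 pos [440.3 233.4 141.4] rpy [-89.9   -0.22  68.55] F [1.6 0.2 0.1] op 0.25
shift tool cm [-0.89  8.13 -1.23]
```

```bash
python3 -m crank '[[0,0,0,-0.2,1.5,-0.25,-0.5],[0,0,0,-0.2,1.5,-0.25,-0.5],[0,0,0,-0.2,1.5,-0.25,-0.5],[0,0,0,-0.2,1.5,-0.25,-0.5],[0,0,0,-0.1,1.5,-0.2,-0.5],[0,0,0,0,1.5,0,-0.5],[0,0,0,0,1.0,0,-0.5],[0,0,0,0,0.4,0,-0.5],[0,0,0,0,0,0,-0.5],[0,0,0,0,0,0,-0.5]]'
python3 - <<'E'
from h import *
to((448.5,221,20))
for n,b in(("top",(110,140,250,240)),("side",(150,90,290,210))):
    im=cams.grab_frame(n);cv2.imwrite(f"pics/{n}1.png",cv2.resize(im[b[1]:b[3],b[0]:b[2]],None,fx=5,fy=5))
E
```

```text
clock: 1.77
eef_pos: [451.0, 210.4, 30.0]
tcp_rot: [-1.567, 0.001, 1.185]
contact_force: [-1.0, -0.7, 0.8]
opening: 0.252
t 1.77 pos [451.  210.4  30. ] rpy [-8.979e+01  3.000e-02  6.790e+01] F [-1.  -0.7  0.8] op 0.25
shift tool cm [0.89 1.01 0.63]
```

View pics/side1.png

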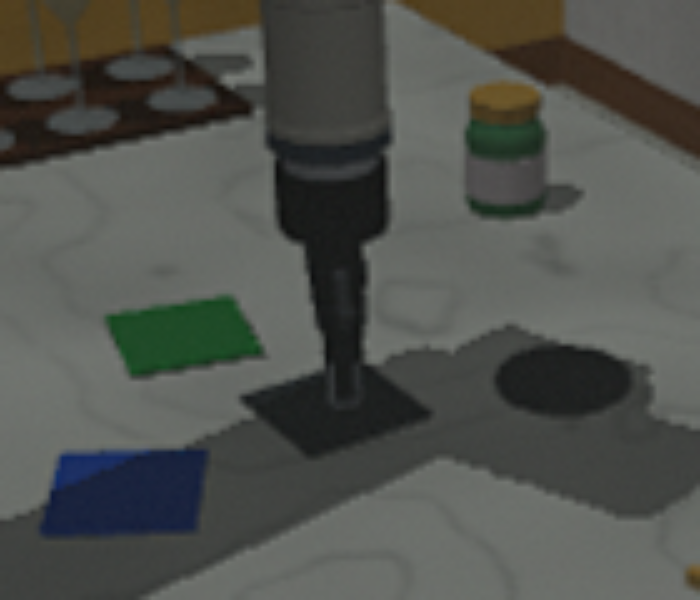

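View pics/top1.png

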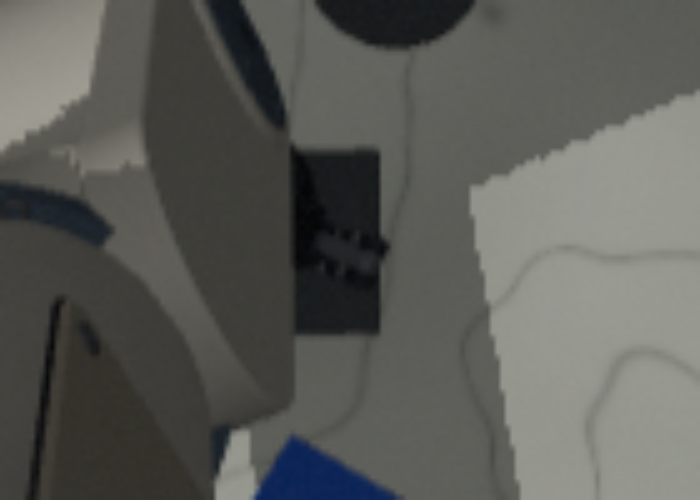

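The side crop shows the fingertips at about (345,400) just above the dark coaster's centre, with the coaster undisturbed. In the top crop the arm covers the coaster's left half. I'll centre, then go down slowly.

```bash
python3 -m crank '[[0,0,0,0.3,0,0.2,-0.5],[0,0,0,0.3,0,0.2,-0.5],[0,0,0,0.2,0,0.2,-0.5],[0,0,0,0,0.2,0,-0.5],[0,0,0,0,0.2,0,-0.5],[0,0,0,0,0.2,0,-0.5],[0,0,0,0,0.2,0,-0.5],[0,0,0,0,0.1,0,-0.5],[0,0,0,0,0,0,-0.5],[0,0,0,0,0,0,-0.5]]'
python3 - <<'E'
from h import *
to((448.5,219.5,16))
E
```

```text
clock: 2.7
eef_pos: [450.0, 222.6, 23.1]
tcp_rot: [-1.571, -0.004, 1.186]
contact_force: [-0.5, -0.1, -0.4]
opening: 0.25
t 2.7 pos [450.  222.6  23.1] rpy [-90.02  -0.22  67.96] F [-0.5 -0.1 -0.4] op 0.25
shift tool cm [-0.35  0.71  0.02]
```

```bash
python3 -m crank '[[0,0,0,-0.1,0.1,0,-0.5],[0,0,0,-0.1,0.1,0,-0.5],[0,0,0,0,0.1,0,-0.5],[0,0,0,0,0.1,0,-0.5],[0,0,0,0,0.1,0,-0.5],[0,0,0,0,0.1,0,-0.5],[0,0,0,0,0.05,0,-0.5],[0,0,0,0,0.05,0,-0.5],[0,0,0,0,0.05,0,-0.5],[0,0,0,0,0.05,0,-0.5]]'
python3 - <<'E'
from h import *
to((448.5,219.5,16))
E
```

```text
clock: 3.53
eef_pos: [449.3, 220.3, 17.1]
tcp_rot: [-1.571, -0.003, 1.186]
contact_force: [-2.3, -1.8, 9.6]
opening: 0.253
t 3.53 pos [449.3 220.3  17.1] rpy [-90.    -0.2   67.94] F [-2.3 -1.8  9.6] op 0.25
shift tool cm [-0.11  0.11  0.04]
```

```bash
python3 -m crank '[[0,0,0,-0.2,0.05,-0.1,-0.5],[0,0,0,-0.4,0.05,-0.2,-0.5],[0,0,0,-0.6,0.05,-0.3,-0.5],[0,0,0,-0.6,0.05,-0.3,-0.5],[0,0,0,-0.6,0.05,-0.3,-0.5],[0,0,0,-0.6,0.05,-0.3,-0.5],[0,0,0,-0.6,0.05,-0.3,-0.5],[0,0,0,-0.6,0.05,-0.3,-0.5],[0,0,0,-0.4,0.05,-0.2,-0.5],[0,0,0,-0.2,0.05,-0.1,-0.5]]'
python3 - <<'E'
from h import *
to((483,-160,17))
for n,b in(("top",(130,140,360,240)),("side",(150,120,330,250))):
    im=cams.grab_frame(n);cv2.imwrite(f"pics/{n}2.png",im);cv2.imwrite(f"pics/{n}2c.png",cv2.resize(im[b[1]:b[3],b[0]:b[2]],None,fx=3.4,fy=3.4))
E
```

```text
clock: 4.37
eef_pos: [461.8, 172.4, 17.4]
tcp_rot: [-1.582, -0.021, 1.184]
contact_force: [-0.9, 4.5, 6.8]
opening: 0.247
t 4.37 pos [461.8 172.4  17.4] rpy [-90.64  -1.19  67.86] F [-0.9  4.5  6.8] op 0.25
shift tool cm [-29.98  -0.42 -14.5 ]
```

View pics/side2c.png

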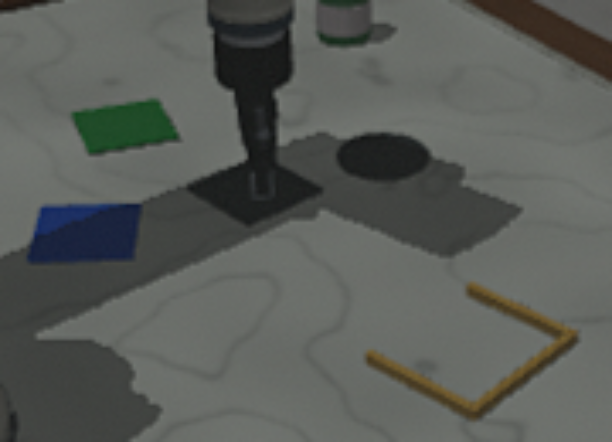

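View pics/top2c.png

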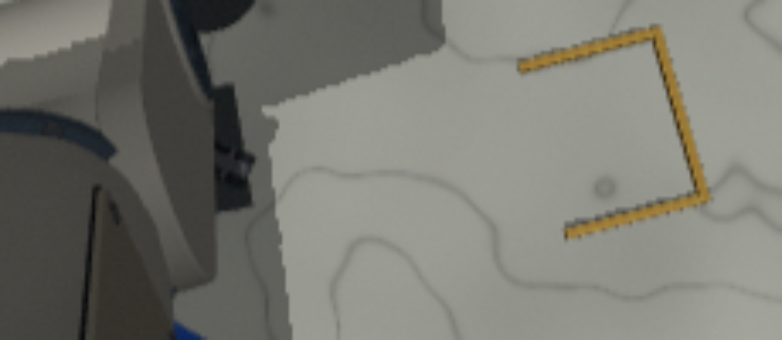

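Run:
```python
from h import *
t=cv2.imread("pics/top2.png");s=cv2.imread("pics/side2.png")
b=(200,160,250,190)
m,cs=dark(s,b,50)
c=cs[0]
hull=cv2.convexHull(c)
w=np.array([ray("side",p[0],6) for p in c if p[0][1]>169 or True])
# side corners by hand region: left, bottom, right extremes
for q in (c[c[:,0,0].argmin()][0],c[c[:,0,1].argmax()][0],c[c[:,0,0].argmax()][0]): print(q,ray("side",q,6))
# right edge in top: last dark px per row
pts=[]
for y in range(166,201):
    row=t[y,193:210].max(1); i=np.where(row<55)[0]
    if len(i): pts.append((193+i.max(),y))
print(pts[::3]); W=np.array([ray("top",p,6) for p in pts],np.float32)
l=cv2.fitLine(W,cv2.DIST_HUBER,0,.01,.01).ravel();print(l,np.degrees(np.arctan2(l[1],l[0])),W[0],W[-1])
```

```text
[205 174] [401.7445465  217.31867147]
[222 186] [413.67542566 114.86787595]
[244 176] [509.06613096 132.72359867]
[(np.int64(198), 166), (np.int64(198), 169), (np.int64(199), 172), (np.int64(199), 175), (np.int64(200), 178), (np.int64(200), 181), (np.int64(201), 184), (np.int64(204), 187), (np.int64(200), 190), (np.int64(202), 193), (np.int64(203), 196), (np.int64(203), 199)]
[9.8080069e-01 1.9501288e-01 4.6699088e+02 1.3243230e+02] 11.245476 [511.4263  140.82971] [419.41388 123.88665]
```

The side and top crops show the coaster dragged and turned to about 11° (centre near (455,180)), but it slipped about 8–10 mm behind the fingers. I'll lift, level the tool, re-centre, and press a bit harder.

Run:
```python
from h import *
to((455,180.5,27))
s=r.sense();R=Ro.from_euler('xyz',s["tcp_rot"]);T=Ro.from_euler('xyz',[-np.pi/2,0,np.radians(68)])
print("turn",np.degrees((R.inv()*T).as_rotvec()).round(2))
```

```text
t 4.47 pos [461.9 172.2  17.4] rpy [-90.65  -1.17  67.87] F [-0.1 -0.5  7.5] op 0.25
shift tool cm [ 0.53 -0.96  0.94]
turn [ 0.65 -0.14  1.17]
```

```bash
python3 -m crank '[[0,0,0,0,-0.4,0,-0.5],[0.3,0,0.6,0,-0.4,0,-0.5],[0.3,0,0.6,0.2,0,0.3,-0.5],[0,0,0,0.2,0,0.3,-0.5],[0,0,0,0.1,0,0.3,-0.5],[0,0,0,0,0.1,0,-0.5],[0,0,0,0,0.1,0,-0.5],[0,0,0,0,0.1,0,-0.5],[0,0,0,0,0.1,0,-0.5],[0,0,0,0,0.1,0,-0.5]]'
python3 - <<'E'
from h import *
to((455,180.5,17))
s=r.sense();R=Ro.from_euler('xyz',s["tcp_rot"]);T=Ro.from_euler('xyz',[-np.pi/2,0,np.radians(68)])
print("turn",np.degrees((R.inv()*T).as_rotvec()).round(2))
E
```

```text
clock: 5.3
eef_pos: [454.4, 181.5, 20.6]
tcp_rot: [-1.571, 0.003, 1.185]
contact_force: [0.5, -0.9, 0.1]
opening: 0.25
t 5.3 pos [454.4 181.5  20.6] rpy [-89.99   0.16  67.91] F [ 0.5 -0.9  0.1] op 0.25
shift tool cm [-0.07  0.36 -0.1 ]
turn [-0.01 -0.09 -0.16]
```

```bash
python3 -m crank '[[0,0,0,0,0.1,0,-0.5],[0,0,0,0,0.1,0,-0.5],[0,0,0,0,0.1,0,-0.5],[0,0,0,0,0.1,0,-0.5],[0,0,0,0,0.08,0,-0.5],[0,0,0,0,0.08,0,-0.5],[0,0,0,0,0.08,0,-0.5],[0,0,0,0,0.08,0,-0.5],[0,0,0,0,0.08,0,-0.5],[0,0,0,0,0.08,0,-0.5]]'
```

```text
clock: 6.13
eef_pos: [454.3, 181.2, 17.1]
tcp_rot: [-1.57, 0.003, 1.184]
contact_force: [-3.4, -1.7, 16.3]
opening: 0.246
```

```bash
python3 -m crank '[[0,0,0,-0.15,0.07,-0.06,-0.5],[0,0,0,-0.3,0.07,-0.12,-0.5],[0,0,0.1,-0.5,0.07,-0.2,-0.5],[0,0,0.1,-0.6,0.07,-0.25,-0.5],[0,0,0.1,-0.7,0.07,-0.28,-0.5],[0,0,0.1,-0.7,0.07,-0.28,-0.5],[0,0,0.1,-0.7,0.07,-0.28,-0.5],[0,0,0.1,-0.7,0.07,-0.28,-0.5],[0,0,0,-0.5,0.07,-0.2,-0.5],[0,0,0,-0.3,0.07,-0.12,-0.5]]'
cat > look.py <<'E'
import sys
from h import *
k=sys.argv[1]
to((483,-160,17))
s=r.sense();R=Ro.from_euler('xyz',s["tcp_rot"]);T=Ro.from_euler('xyz',[-np.pi/2,0,s["tcp_rot"][2]])
print("level turn",np.degrees((R.inv()*T).as_rotvec()).round(2))
for n,b in(("top",(150,130,350,230)),("side",(170,130,330,250))):
    im=cams.grab_frame(n);cv2.imwrite(f"pics/{n}{k}.png",im);cv2.imwrite(f"pics/{n}{k}c.png",cv2.resize(im[b[1]:b[3],b[0]:b[2]],None,fx=4,fy=4))
E
python3 look.py 3
```

```text
clock: 6.97
eef_pos: [464.1, 131.1, 17.1]
tcp_rot: [-1.584, -0.006, 1.181]
contact_force: [-1.9, 5.1, 10.1]
opening: 0.253
t 6.97 pos [464.1 131.1  17.1] rpy [-90.76  -0.33  67.65] F [-1.9  5.1 10.1] op 0.25
shift tool cm [-26.21   0.03 -12.82]
level turn [ 0.76 -0.    0.33]
```

View pics/top3c.png

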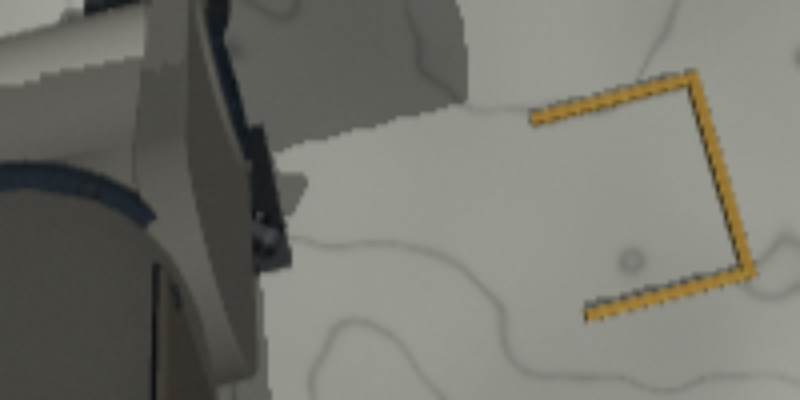

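View pics/side3c.png

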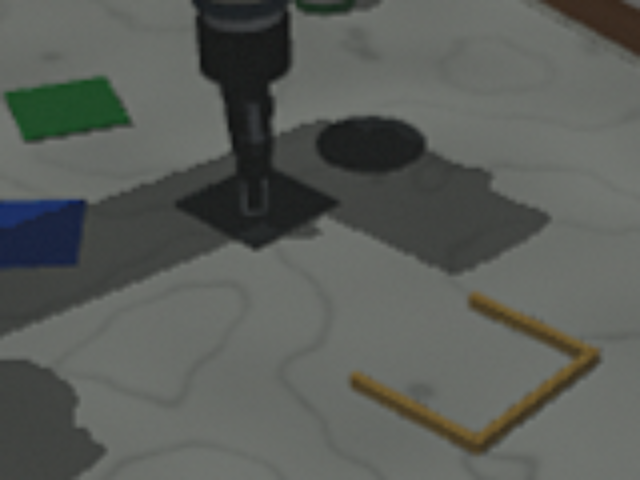

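```bash
cat > meas.py <<'E'
import sys
from h import *
k,x0,y0,x1,y1=sys.argv[1],*map(int,sys.argv[2:6])
s=cv2.imread(f"pics/side{k}.png")
m,cs=dark(s,(x0,y0,x1,y1),50);c=cs[0]
L,B,Rr=[c[i][0] for i in (c[:,0,0].argmin(),c[:,0,1].argmax(),c[:,0,0].argmax())]
L,B,Rr=[ray("side",q,6) for q in (L,B,Rr)]
print("side L,B,R",L.round(1),B.round(1),Rr.round(1),"centre",((L+Rr)/2).round(1),"yaw BR",np.degrees(np.arctan2(*(Rr-B)[::-1])).round(1),"yaw LB",np.degrees(np.arctan2((B-L)[0],-(B-L)[1])).round(1))
if len(sys.argv)>6:
    t=cv2.imread(f"pics/top{k}.png");a,b,cx,d=map(int,sys.argv[6:10])
    pts=[]
    for y in range(b,d):
        i=np.where(t[y,a:cx].max(1)<55)[0]
        if len(i): pts.append((a+i.max()+.5,y))
    W=np.array([ray("top",p,6) for p in pts],np.float32)
    l=cv2.fitLine(W,cv2.DIST_HUBER,0,.01,.01).ravel();th=np.arctan2(l[1],l[0]);th=(th+np.pi/2)%np.pi-np.pi/2
    print("top edge yaw",np.degrees(th).round(1),"ends",W[0],W[-1],"centre",((W[0]+W[-1])/2+50*np.array([-np.sin(th),np.cos(th)])).round(1))
E
python3 meas.py 3 210 166 258 193 200 160 230 199
```

```text
side L,B,R [409.3 164. ] [429.1  68.1] [523.8  91.2] centre [466.6 127.6] yaw BR 13.7 yaw LB 11.7
top edge yaw 12.9 ends [528.63666 107.65714] [425.39368  93.34793] centre [465.8 149.2]
```

```bash
python3 -m crank '[[0,0,0,-0.4,0.07,-0.07,-0.5],[0.2,0,0.1,-0.7,0.07,-0.13,-0.5],[0.2,0,0.1,-1.0,0.07,-0.2,-0.5],[0.2,0,0.1,-1.0,0.07,-0.2,-0.5],[0.2,0,0.1,-1.0,0.07,-0.2,-0.5],[0.2,0,0.1,-1.0,0.07,-0.2,-0.5],[0.2,0,0.1,-1.0,0.07,-0.2,-0.5],[0.1,0,0.1,-1.0,0.07,-0.2,-0.5],[0,0,0,-0.7,0.07,-0.15,-0.5],[0,0,0,-0.4,0.07,-0.1,-0.5]]'
python3 look.py 4
```

```text
clock: 7.9
eef_pos: [462.5, 52.0, 17.2]
tcp_rot: [-1.583, -0.014, 1.178]
contact_force: [-0.6, 6.0, 9.9]
opening: 0.246
t 7.9 pos [462.5  52.   17.2] rpy [-90.71  -0.78  67.48] F [-0.6  6.   9.9] op 0.25
shift tool cm [-18.8   -0.11 -10.02]
level turn [ 0.71 -0.    0.78]
```

View pics/top4c.png

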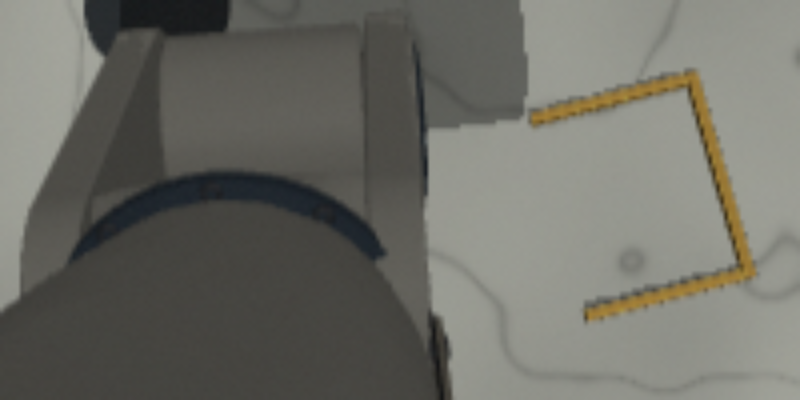

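View pics/side4c.png

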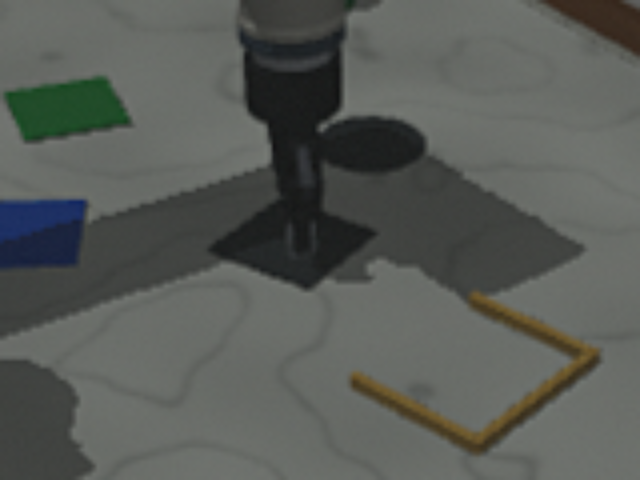

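```bash
python3 meas.py 4 215 172 270 204
```

```text
side L,B,R [396.   81.9] [431.7  -3.4] [521.5  31.5] centre [458.7  56.7] yaw BR 21.2 yaw LB 22.7
```

```bash
python3 -m crank '[[0,0,0,0,-0.4,0,-0.5],[0.3,0,0.4,0,-0.3,0,-0.5],[0.4,0,0.4,0.3,0,0.2,-0.5],[0,0,0,0.3,0,0.2,-0.5],[0,0,0,0.2,0,0.1,-0.5],[0,0,0,0,0.2,0,-0.5],[0,0,0,0,0.2,0,-0.5],[0,0,0,0,0.1,0,-0.5],[0,0,0,0,0.1,0,-0.5],[0,0,0,0,0.1,0,-0.5]]'
python3 look.py 5;  python3 meas.py 5 215 172 270 204
```

```text
clock: 8.83
eef_pos: [460.7, 62.3, 17.0]
tcp_rot: [-1.57, 0.002, 1.178]
contact_force: [-3.5, 0.9, 27.9]
opening: 0.252
t 8.83 pos [460.7  62.3  17. ] rpy [-89.95   0.14  67.51] F [-3.5  0.9 27.9] op 0.25
shift tool cm [-19.68   0.04 -10.56]
level turn [-0.05 -0.   -0.14]
side L,B,R [396.   81.9] [431.7  -3.4] [521.5  31.5] centre [458.7  56.7] yaw BR 21.2 yaw LB 22.7
```

```bash
python3 -m crank '[[0,0,0,-0.2,0.07,-0.02,-0.5],[0.2,0.5,0.2,-0.5,0.07,-0.08,-0.5],[0.3,0.8,0.2,-0.9,0.07,-0.14,-0.5],[0.3,0.8,0.2,-1.0,0.07,-0.15,-0.5],[0.3,0.8,0.2,-1.0,0.07,-0.15,-0.5],[0.3,0.8,0.2,-1.0,0.07,-0.15,-0.5],[0.3,0.8,0.2,-1.0,0.07,-0.15,-0.5],[0.2,0.8,0.2,-0.9,0.07,-0.14,-0.5],[0.1,0.5,0.1,-0.6,0.07,-0.1,-0.5],[0,0,0,-0.3,0.07,-0.05,-0.5]]'
python3 look.py 6; python3 meas.py 6 220 180 295 225
```

```text
clock: 9.77
eef_pos: [452.5, -7.4, 17.2]
tcp_rot: [-1.556, 0.011, 1.068]
contact_force: [-0.5, 6.3, 11.8]
opening: 0.246
t 9.77 pos [452.5  -7.4  17.2] rpy [-89.14   0.66  61.18] F [-0.5  6.3 11.8] op 0.25
shift tool cm [-1.190e+01  1.000e-02 -1.003e+01]
level turn [-0.86 -0.   -0.66]
side L,B,R [394.8  20.1] [418.5 -72.2] [511.5 -47.3] centre [453.1 -13.6] yaw BR 15.0 yaw LB 14.4
```

View pics/side6c.png

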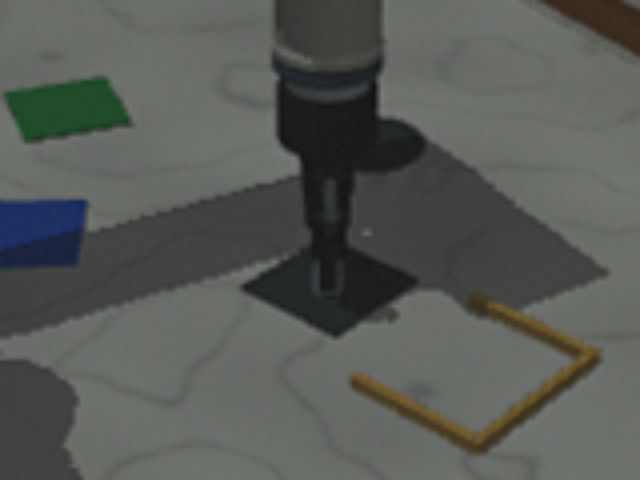

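```bash
python3 -m crank '[[-0.2,0,-0.2,-0.2,0.07,-0.05,-0.5],[-0.2,0,-0.2,-0.4,0.07,-0.12,-0.5],[0,0,0,-0.6,0.07,-0.17,-0.5],[0,0,0,-0.7,0.07,-0.2,-0.5],[0.1,0,0.1,-0.7,0.07,-0.2,-0.5],[0.1,0,0.1,-0.7,0.07,-0.2,-0.5],[0.1,0,0.1,-0.7,0.07,-0.2,-0.5],[0.1,0,0.1,-0.6,0.07,-0.2,-0.5],[0,0,0,-0.4,0.07,-0.15,-0.5],[0,0,0,-0.2,0.07,-0.05,-0.5]]'
python3 look.py 7; python3 meas.py 7 220 185 305 225
```

```text
clock: 10.7
eef_pos: [451.3, -59.8, 17.1]
tcp_rot: [-1.573, -0.003, 1.063]
contact_force: [-0.8, 6.7, 14.8]
opening: 0.248
t 10.7 pos [451.3 -59.8  17.1] rpy [-90.11  -0.18  60.89] F [-0.8  6.7 14.8] op 0.25
shift tool cm [-7.21  0.   -7.64]
level turn [ 0.11 -0.    0.18]
side L,B,R [393.7 -31.4] [ 416.6 -124.8] [509.7 -98.8] centre [451.7 -65.1] yaw BR 15.6 yaw LB 13.8
```

View pics/side7c.png

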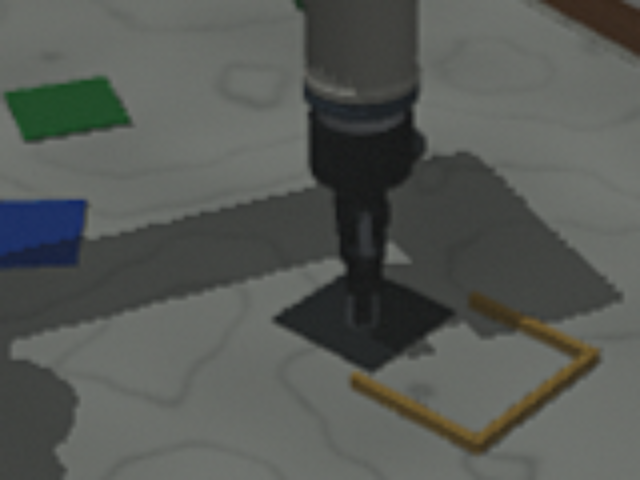

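View pics/top7c.png

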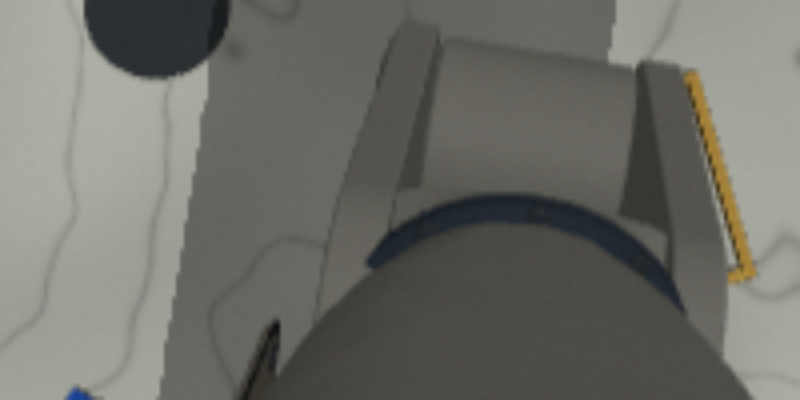

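```bash
python3 -m crank '[[0,0,0,-0.2,0.07,-0.15,-0.5],[0,0,0.1,-0.4,0.07,-0.3,-0.5],[0.1,0,0.1,-0.6,0.07,-0.45,-0.5],[0.1,0,0.1,-0.6,0.07,-0.5,-0.5],[0.1,0,0.1,-0.6,0.07,-0.5,-0.5],[0.1,0,0.1,-0.6,0.07,-0.5,-0.5],[0.1,0,0.1,-0.6,0.07,-0.5,-0.5],[0.1,0,0.1,-0.6,0.07,-0.4,-0.5],[0,0,0,-0.4,0.07,-0.25,-0.5],[0,0,0,-0.2,0.07,-0.15,-0.5]]'
python3 look.py 8; python3 meas.py 8 230 190 320 235
```

```text
clock: 11.63
eef_pos: [464.2, -117.9, 17.1]
tcp_rot: [-1.565, 0.0, 1.057]
contact_force: [-1.4, 8.3, 17.8]
opening: 0.251
t 11.63 pos [ 464.2 -117.9   17.1] rpy [-8.968e+01  1.000e-02  6.056e+01] F [-1.4  8.3 17.8] op 0.25
shift tool cm [-2.74 -0.01 -3.71]
level turn [-0.32 -0.   -0.01]
side L,B,R [410.3 -85.3] [ 429.1 -183.3] [ 523.  -156.9] centre [ 466.7 -121.1] yaw BR 15.7 yaw LB 10.9
```

View pics/side8c.png

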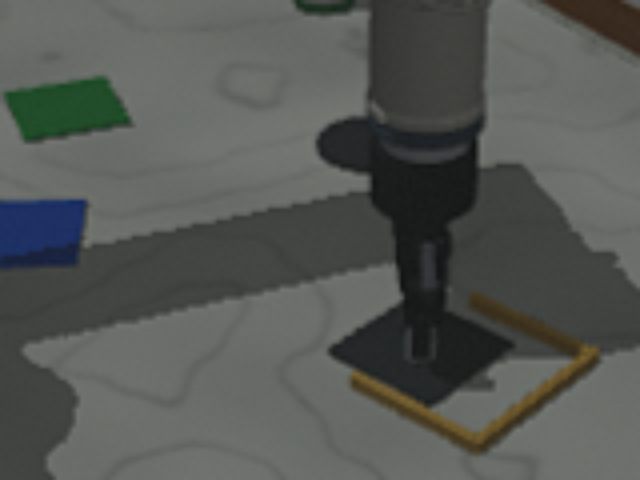

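```bash
python3 -m crank '[[0,0,0,-0.15,0.06,-0.2,-0.5],[0,0,0,-0.3,0.06,-0.3,-0.5],[0,0,0,-0.35,0.06,-0.4,-0.5],[0,0,0,-0.35,0.06,-0.4,-0.5],[0,0,0,-0.35,0.06,-0.4,-0.5],[0,0,0,-0.35,0.06,-0.4,-0.5],[0,0,0,-0.3,0.06,-0.35,-0.5],[0,0,0,-0.2,0.06,-0.25,-0.5],[0,0,0,-0.1,0.06,-0.15,-0.5],[0,0,0,-0.1,0.06,-0.1,-0.5]]'
python3 look.py 9; python3 meas.py 9 240 195 322 245
```

```text
clock: 12.57
eef_pos: [476.1, -150.9, 17.1]
tcp_rot: [-1.559, -0.006, 1.052]
contact_force: [-2.0, 7.5, 14.7]
opening: 0.245
t 12.57 pos [ 476.1 -150.9   17.1] rpy [-89.3   -0.34  60.25] F [-2.   7.5 14.7] op 0.24
shift tool cm [-0.45 -0.   -1.05]
level turn [-0.7   0.    0.34]
side L,B,R [ 419.3 -120.7] [ 439.9 -211.7] [ 533.  -187.1] centre [ 476.2 -153.9] yaw BR 14.8 yaw LB 12.8
```

View pics/side9c.png

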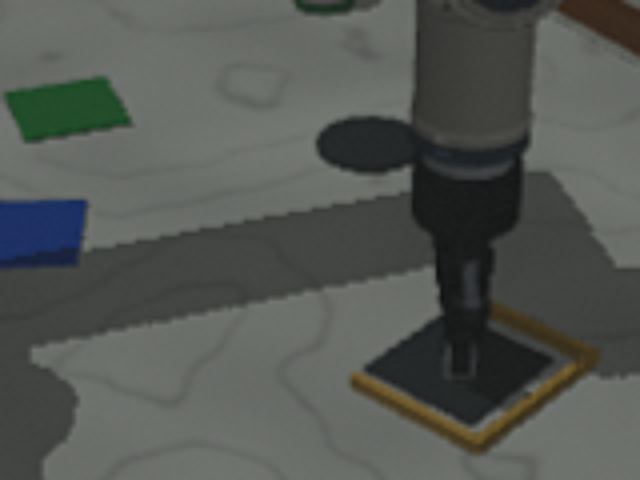

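View pics/top9c.png

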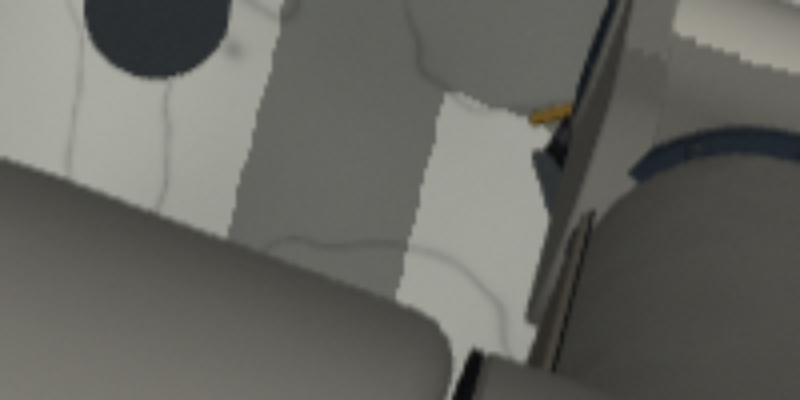

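```bash
python3 -m crank '[[-0.1,0,0,-0.06,0.06,-0.07,-0.5],[-0.1,0,0,-0.12,0.06,-0.14,-0.5],[-0.1,0,0.1,-0.14,0.06,-0.16,-0.5],[-0.1,0,0.1,-0.14,0.06,-0.16,-0.5],[0,0,0,-0.12,0.06,-0.14,-0.5],[0,0,0,-0.06,0.06,-0.07,-0.5],[0,0,0,0,0.05,0,-0.5],[0,0,0,0,0.05,0,-0.5],[0,0,0,0,0.05,0,-0.5],[0,0,0,0,0.05,0,-0.5]]'
python3 look.py 10; python3 meas.py 10 240 195 325 240
python3 -c "
import cv2;a=cv2.imread('pics/side10.png')[195:250,245:330];cv2.imwrite('pics/side10z.png',cv2.resize(a,None,fx=9,fy=9,interpolation=cv2.INTER_CUBIC))"
```

```text
clock: 13.5
eef_pos: [478.4, -157.2, 17.1]
tcp_rot: [-1.562, -0.006, 1.048]
contact_force: [-1.4, 1.9, 10.9]
opening: 0.254
t 13.5 pos [ 478.4 -157.2   17.1] rpy [-89.47  -0.37  60.04] F [-1.4  1.9 10.9] op 0.25
shift tool cm [-0.01  0.01 -0.54]
level turn [-0.53  0.    0.37]
side L,B,R [ 416.4 -130.4] [ 444.3 -219.8] [ 534.9 -194.1] centre [ 475.7 -162.3] yaw BR 15.8 yaw LB 17.4
```

View pics/side10z.png

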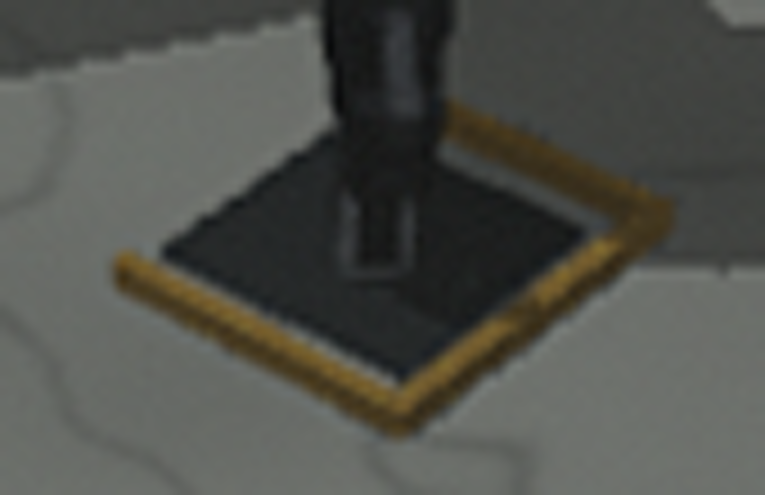

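The zoom shows the coaster between the bars and parallel to them, with its leading edge just behind the back bar's top edge (zoom (490,310)). Given the bar's height, about 6–7 mm of gap remains. One more small push.

```bash
python3 -m crank '[[-0.1,0,0,-0.06,0.06,-0.06,-0.5],[-0.1,0,0,-0.1,0.06,-0.1,-0.5],[-0.1,0,0.1,-0.12,0.06,-0.12,-0.5],[-0.1,0,0.1,-0.12,0.06,-0.12,-0.5],[0,0,0,-0.08,0.06,-0.08,-0.5],[0,0,0,-0.04,0.06,-0.04,-0.5],[0,0,0,0,0.05,0,-0.5],[0,0,0,0,0.05,0,-0.5],[0,0,0,0,0.05,0,-0.5],[0,0,0,0,0.03,0,-0.5]]'
python3 look.py 11
python3 -c "
import cv2;a=cv2.imread('pics/side11.png')[195:250,245:330];cv2.imwrite('pics/side11z.png',cv2.resize(a,None,fx=9,fy=9,interpolation=cv2.INTER_CUBIC))"
```

```text
clock: 14.43
eef_pos: [479.7, -161.4, 17.2]
tcp_rot: [-1.565, -0.007, 1.044]
contact_force: [-1.1, 1.1, 5.7]
opening: 0.251
t 14.43 pos [ 479.7 -161.4   17.2] rpy [-89.69  -0.42  59.8 ] F [-1.1  1.1  5.7] op 0.25
shift tool cm [ 0.29  0.02 -0.21]
level turn [-0.31  0.    0.42]
```

View pics/side11z.png

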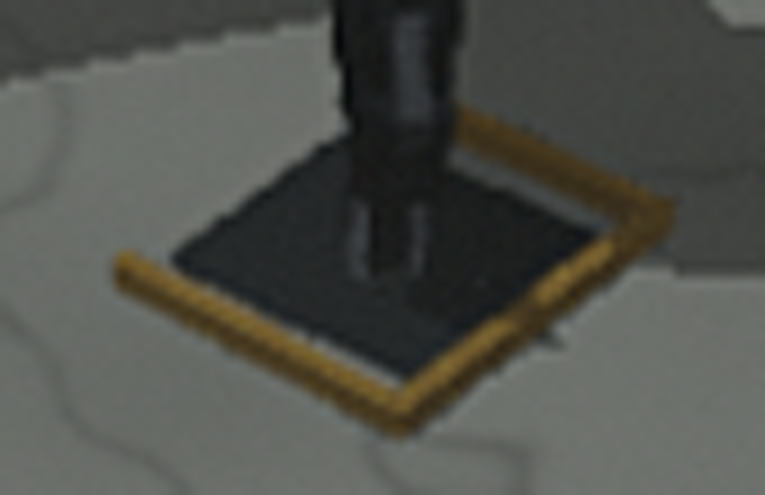

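The coaster has advanced to roughly 2–3 mm from the back bar. Now I'll lift straight up and clear the view.

```bash
python3 -m crank '[[0,0,0,0,-0.2,0,-0.5],[0,0,0,0,-0.5,0,-0.5],[0,0,0,0,-1,0,-0.5],[0,0,0,0,-2,0,-0.5],[0,0,0,0,-3,0,-0.5],[0,0,0,0,-3,0,-0.5],[0,0,0,2.2,-1,1.2,-0.5],[0,0,0,3,0,1.7,-0.5],[0,0,0,3,0,1.7,-0.5],[0,0,0,3,0,1.7,-0.5]]'
python3 -m crank '[[0,0,0,3,0,1.7,-0.5],[0,0,0,3,0,1.7,-0.5],[0,0,0,3,0,1.7,-0.5],[0,0,0,3,0,1.7,-0.5],[0,0,0,3,0,1.7,-0.5],[0,0,0,3,0,1.7,-0.5],[0,0,0,2,0,1,-0.5],[0,0,0,1,0,0.5,-0.5],[0,0,0,0,0,0,-0.5],[0,0,0,0,0,0,-0.5]]'
python3 look.py 12
python3 - <<'E'
from h import *
t=cv2.imread("pics/top12.png")
cv2.imwrite("pics/top12z.png",cv2.resize(t[135:225,270:350],None,fx=6,fy=6,interpolation=cv2.INTER_CUBIC))
for thr in(45,55):
    m,cs=dark(t,(275,140,345,215),thr);print(thr,fit("top",cs[0],6))
m=brass(t);k=np.zeros_like(m);k[140:220,270:350]=m[140:220,270:350]
print(fit("top",cv2.findNonZero(k),12))
m,cs=dark(t,(165,108,215,155),60);print("round",fit("top",cs[0],6))
E
```

```text
clock: 15.37
eef_pos: [482.7, -35.9, 136.0]
tcp_rot: [-1.569, -0.009, 1.035]
contact_force: [0.6, -1.1, -0.7]
opening: 0.25
clock: 16.2
eef_pos: [488.7, 221.1, 147.1]
tcp_rot: [-1.576, -0.015, 1.039]
contact_force: [0.1, -0.7, 0.1]
opening: 0.25
t 16.2 pos [488.7 221.1 147.1] rpy [-90.31  -0.89  59.53] F [ 0.1 -0.7  0.1] op 0.25
shift tool cm [-33.33  12.6  -18.77]
level turn [ 0.31 -0.    0.89]Traceback (most recent call last):
  File "<stdin>", line 5, in <module>
IndexError: list index out of range
```

View pics/top12z.png

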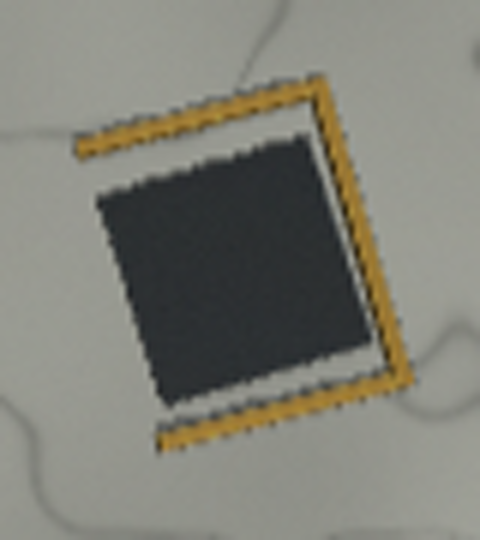

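View pics/side12.png

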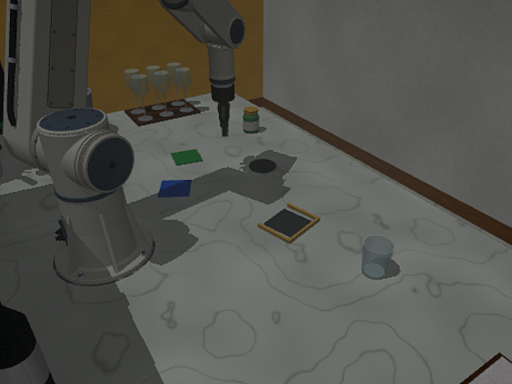

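Run:
```python
from h import *
t=cv2.imread("pics/top12.png");print(t[180,308])
for thr in(60,70,80):
    m,cs=dark(t,(284,150,338,205),thr);c=cs[0]
    k=cv2.morphologyEx(m,cv2.MORPH_OPEN,np.ones((5,5),np.uint8));cc,_=cv2.findContours(k,cv2.RETR_EXTERNAL,cv2.CHAIN_APPROX_NONE);c=max(cc,key=cv2.contourArea)+np.array([284,150])
    f=fit("top",c,6);print(thr,f)
    a=np.radians(15.45);d=np.array(f[0])-[482.3,-158.6]
    print("local x,y",d@[np.cos(a),np.sin(a)],d@[-np.sin(a),np.cos(a)])
m=brass(t);k=np.zeros_like(m);k[140:220,270:350]=m[140:220,270:350]
print(fit("top",cv2.findNonZero(k),12))
for n,b in(("top12",(165,108,215,155)),("top0",(165,108,215,155))):
    m,cs=dark(cv2.imread(f"pics/{n}.png"),b,60);print("round",fit("top",cs[0],6) if cs else 0)
```

```text
[50 47 44]
60 ((480.82672119140625, -159.05743408203125), (97.2377700805664, 98.91434478759766), 17.796545028686523)
local x,y -1.5418985944233574 -0.048426354090575406
70 ((481.0506896972656, -158.90121459960938), (98.27691650390625, 99.0718002319336), 17.793136596679688)
local x,y -1.284407116367931 0.04248325504878503
80 ((480.5952453613281, -158.9770965576172), (98.90281677246094, 99.7483901977539), 18.05675506591797)
local x,y -1.743607947418661 0.0906725842718473
((483.3396911621094, -162.53443908691406), (145.5924530029297, 117.30145263671875), 15.445152282714844)
round ((606.295166015625, 169.71548461914062), (96.91676330566406, 97.20978546142578), 47.41609191894531)
round ((606.8886108398438, 169.1747589111328), (92.67063903808594, 98.26513671875), 1.2344636917114258)
```

View pics/top12.png

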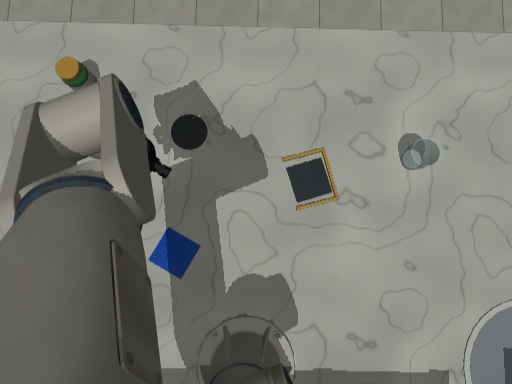

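Top view: the square sits in the holder at local x ≈ -1.5, with about 5 mm to the back bar and yaw 2.4° over. The bystanders are unmoved. There is ample time (16 s used), so I'll press once more to close the gap and square it.

```bash
python3 -m crank '[[0,0,0.4,-2,0,-1.1,-0.5],[0.3,0,0.5,-3.5,0,-1.95,-0.5],[0,0,0,-3.5,0,-1.95,-0.5],[0,0,0,-3.5,0,-1.95,-0.5],[0,0,0,-3.5,0,-1.95,-0.5],[0,0,0,-3.5,0,-1.95,-0.5],[0,0,0,-3.5,0,-1.95,-0.5],[0,0,0,-3.5,0.5,-1.95,-0.5],[0,0,0,-3,0.5,-1.7,-0.5],[0,0,0,-1.5,0.5,-0.8,-0.5]]'
python3 -c "
from h import *
to((481,-158,40))"
```

```text
clock: 17.13
eef_pos: [473.4, -153.1, 133.4]
tcp_rot: [-1.574, 0.001, 1.029]
contact_force: [0.7, 0.1, 0.5]
opening: 0.251
t 17.13 pos [ 473.4 -153.1  133.4] rpy [-9.017e+01  5.000e-02  5.897e+01] F [0.7 0.1 0.5] op 0.25
shift tool cm [-0.02  9.35 -0.88]
```

```bash
python3 -m crank '[[0,0,0,0,0.5,0,-0.5],[0,0,0,0,1.2,-0.1,-0.5],[0,0,0,0,1.8,-0.2,-0.5],[0,0,0,0,1.8,-0.2,-0.5],[0,0,0,0,1.8,-0.1,-0.5],[0,0,0,0,1.5,0,-0.5],[0,0,0,0,0.9,0,-0.5],[0,0,0,0,0.4,0,-0.5],[0,0,0,0,0,0,-0.5],[0,0,0,0,0,0,-0.5]]'
python3 -c "
from h import *
to((481,-158.5,17.1))"
```

```text
clock: 17.97
eef_pos: [470.6, -166.5, 30.4]
tcp_rot: [-1.571, 0.002, 1.008]
contact_force: [0.2, -0.5, -0.6]
opening: 0.251
t 17.97 pos [ 470.6 -166.5   30.4] rpy [-90.02   0.14  57.77] F [ 0.2 -0.5 -0.6] op 0.25
shift tool cm [ 1.23  1.33 -0.45]
```

```bash
python3 -m crank '[[0,0,0,0.2,0.2,-0.1,-0.5],[0,0,0,0.4,0.2,-0.15,-0.5],[0,0,0,0.4,0.2,-0.1,-0.5],[0,0,0,0.2,0.2,-0.1,-0.5],[0,0,0,0,0.1,0,-0.5],[0,0,0,0,0,0,-0.5],[0,0,0,0,0,0,-0.5],[0,0,0,0,0,0,-0.5],[0,0,0,0,0,0,-0.5],[0,0,0,0,0,0,-0.5]]'
python3 -c "
from h import *
to((481,-158.5,17.1))"
```

```text
clock: 18.8
eef_pos: [484.4, -158.1, 23.7]
tcp_rot: [-1.577, 0.001, 1.009]
contact_force: [-0.0, -0.3, -0.2]
opening: 0.246
t 18.8 pos [ 484.4 -158.1   23.7] rpy [-9.033e+01  6.000e-02  5.781e+01] F [-0.  -0.3 -0.2] op 0.25
shift tool cm [-0.21  0.65  0.27]
```

```bash
python3 -m crank '[[0.3,0,0,-0.1,0.15,0.1,-0.5],[0,0,0,-0.1,0.15,0.1,-0.5],[0,0,0,0,0.1,0.1,-0.5],[0,0,0,0,0.1,0,-0.5],[0,0,0,0,0.08,0,-0.5],[0,0,0,0,0.06,0,-0.5],[0,0,0,0,0.06,0,-0.5],[0,0,0,0,0.06,0,-0.5],[0,0,0,0,0.06,0,-0.5],[0,0,0,0,0.06,0,-0.5]]'
python3 -c "
from h import *
to((481,-158.5,17.1))"
```

```text
clock: 19.63
eef_pos: [480.1, -158.5, 17.1]
tcp_rot: [-1.57, 0.001, 1.008]
contact_force: [-2.6, 0.9, 11.0]
opening: 0.247
t 19.63 pos [ 480.1 -158.5   17.1] rpy [-8.997e+01  7.000e-02  5.777e+01] F [-2.6  0.9 11. ] op 0.25
shift tool cm [ 0.05  0.   -0.08]
```

```bash
python3 -m crank '[[0,0.3,0,-0.05,0.06,-0.06,-0.5],[0,0.5,0,-0.08,0.06,-0.1,-0.5],[0,0.5,0,-0.1,0.06,-0.12,-0.5],[0,0.5,0,-0.1,0.06,-0.12,-0.5],[0,0.5,0,-0.08,0.06,-0.08,-0.5],[0,0.3,0,-0.04,0.06,-0.04,-0.5],[0,0,0,0,0.05,0,-0.5],[0,0,0,0,0.05,0,-0.5],[0,0,0,0,0.04,0,-0.5],[0,0,0,0,0.03,0,-0.5]]'
python3 -c "
from h import *
to((482,-162.5,17.1))"
```

```text
clock: 20.47
eef_pos: [481.8, -162.3, 17.2]
tcp_rot: [-1.567, -0.001, 0.96]
contact_force: [-1.2, 0.1, 5.1]
opening: 0.252
t 20.47 pos [ 481.8 -162.3   17.2] rpy [-8.981e+01 -7.000e-02  5.501e+01] F [-1.2  0.1  5.1] op 0.25
shift tool cm [-0.01  0.01 -0.03]
```

Moved 4.1 mm along the axis and turned 2.8°. Lift and check.

```bash
python3 -m crank '[[0,0,0,0,-0.2,0,-0.5],[0,0,0,0,-0.5,0,-0.5],[0,0,0,0,-1,0,-0.5],[0,0,0,0,-2,0,-0.5],[0,0,0,0,-3,0,-0.5],[0,0,0,0,-3,0,-0.5],[0,0,0,2.2,-1,1.2,-0.5],[0,0,0,3,0,2,-0.5],[0,0,0,3,0,2,-0.5],[0,0,0,3,0,2,-0.5]]'
python3 -m crank '[[0,0,0,3,0,2,-0.5],[0,0,0,3,0,2,-0.5],[0,0,0,3,0,2,-0.5],[0,0,0,3,0,2,-0.5],[0,0,0,3,0,2,-0.5],[0,0,0,3,0,2,-0.5],[0,0,0,2,0,1,-0.5],[0,0,0,1,0,0.5,-0.5],[0,0,0,0,0,0,-0.5],[0,0,0,0,0,0,-0.5]]'
python3 look.py 13
python3 - <<'E'
from h import *
t=cv2.imread("pics/top13.png")
cv2.imwrite("pics/top13z.png",cv2.resize(t[135:225,270:350],None,fx=6,fy=6,interpolation=cv2.INTER_CUBIC))
for thr in(60,70,80):
    m,cs=dark(t,(284,150,338,205),thr)
    k=cv2.morphologyEx(m,cv2.MORPH_OPEN,np.ones((5,5),np.uint8));cc,_=cv2.findContours(k,cv2.RETR_EXTERNAL,cv2.CHAIN_APPROX_NONE);c=max(cc,key=cv2.contourArea)+np.array([284,150])
    f=fit("top",c,6);a=np.radians(15.45);d=np.array(f[0])-[482.3,-158.6]
    print(thr,f,"local x,y",d@[np.cos(a),np.sin(a)],d@[-np.sin(a),np.cos(a)])
print(r.sense()["clock"],np.abs(r.sense()["qvel"]).max())
E
```

```text
clock: 21.3
eef_pos: [489.2, -30.9, 136.2]
tcp_rot: [-1.573, -0.004, 0.952]
contact_force: [0.1, 0.1, 0.1]
opening: 0.25
clock: 22.13
eef_pos: [500.9, 237.2, 147.1]
tcp_rot: [-1.579, -0.013, 0.957]
contact_force: [0.4, -0.1, 0.2]
opening: 0.247
t 22.13 pos [500.9 237.2 147.1] rpy [-90.49  -0.75  54.83] F [ 0.4 -0.1  0.2] op 0.25
shift tool cm [-33.67  12.75 -21.31]
level turn [ 0.49 -0.    0.75]
60 ((482.71307373046875, -164.07421875), (97.07610321044922, 101.25923919677734), 15.969428062438965) local x,y -1.0601707513409337 -5.386440272355777
70 ((482.6387023925781, -163.78335571289062), (97.71410369873047, 101.90779113769531), 15.713298797607422) local x,y -1.0543694124073888 -5.086275739602973
80 ((482.2788391113281, -164.04537963867188), (99.02814483642578, 102.401123046875), 15.945462226867676) local x,y -1.4710308996844943 -5.242964360421031
22.2333 0.014252001293143654
```

View pics/top13z.png

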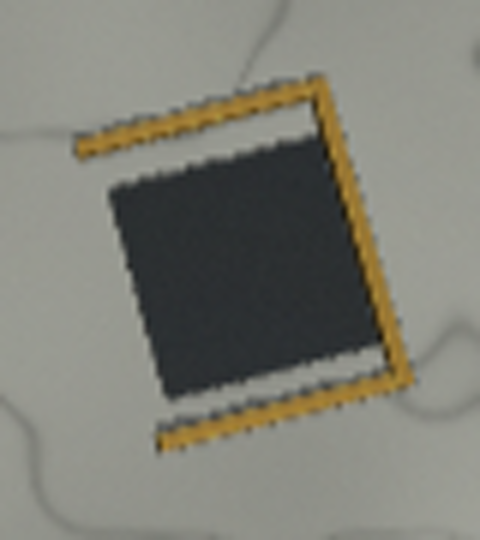

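View pics/top13.png

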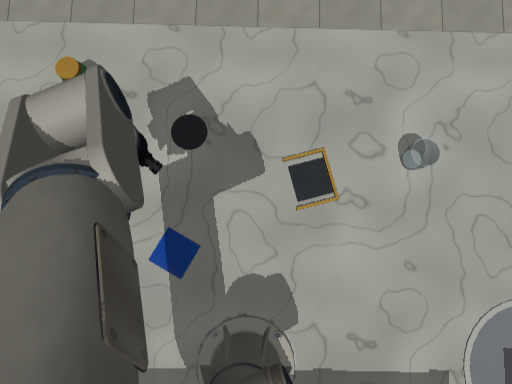

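The coaster lies flush along the back bar and square to it, with room on both sides. Round coaster (189,131) and tumbler (415,152) are where they were. Handing in.

```bash
python3 -c "
from rig import order
print(order.sign_off())"
```

```text
the job is handed in; nothing more can be done
None
```

The slate coaster is in the brass holder, within about 3 mm of the back bar and square between the side bars. I handed the job in at about 22 s of the 40 s allowed.

I pressed near the middle of the coaster and slid it about 380 mm into the holder. On the way I lifted twice to re-centre, because it had slipped about 10 mm behind the fingers. A first check in the holder showed about 5 mm of gap and 2.4° of skew, so I pressed again to close the gap and straighten it. I then lifted the arm clear.

**Final check (top view):**
- **Position:** the coaster's yaw is 15.8° against the holder's 15.4°, and it is about 1 mm off centre sideways. The image puts it at the back bar, but the dark line beside the bar may have blurred that edge, so the true gap is somewhere from 0 to 3 mm.
- **Other items:** the round coaster, tumbler and blue square look unmoved. The green square was hidden by the arm in that last picture, but the previous side view showed it in place.

**Disagreements and limits:**
- **Camera mismatch:** the two cameras differed by about 2–6 mm on the coaster's position (up to 8 mm on the holder's), so I relied on the top view.
- **Pressing force:** it was mostly 5–18 N, with one brief reading of about 28 N. That is above the suggested 5–15 N but well below the failure limits.

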